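Draw the deep lid off a tin held in the hold-down bracket

ROBOT

A 6-joint arm with a two-finger parallel gripper is mounted at the origin on a cart in front of the work surface, level with it; the furniture and walls round the work are solid. World frame = base frame: x ahead of the robot, y to its left, z up, the work surface at z = 0. Lengths are in m, angles in degrees, forces in N, time in s.
With the tool pointing down it reaches from about 0.3 to 0.75 m from the base axis. Payload 8.5 kg.
Tool frame: the origin (TCP) lies at the very end of the fingers, on their centre line; the grasp point (between the pads) lies 19 mm behind it; y points along the fingers, z is the direction in which the jaws open and shut, and the axes are right-handed (so a half turn about y gives the same grasp; the last joint's range is limited). The gripper opens to 85 mm and grips with 20 to 120 N. Pads are 22 mm wide; open, the fingers measure 114 mm over their backs; the gripper's body (76 mm by 85 mm) begins 54 mm behind the grasp point. The pads swing forward as they close: fully open they stand 13 mm farther back than shut.
Start: joints at [61.461, 21.807, 74.336, -0, 83.858, -12.336], TCP at [0.153, 0.528, 0.231] pointing down, gripper open.
Joint ranges: [-178.18, 178.18], [-50.72, 133.34], [12.68, 142.11], [-81.47, 261.47], [9.98, 163.14], [-165.26, 165.26]. Speed limits (degrees/s): [136.94, 136.94, 180, 180, 180, 180].

INTERFACE

Orientations are given as a 3x3 rotation matrix whose columns are the frame's x, y, z axes.
In Python, from rig import env gives the robot as it stands. The module is installed in compiled form; this text tells all that it offers.
- The arm moves only by the tool servo_tool, never from a script. Its argument "rows" is one flat list of numbers, 7 for each row, row after row: the opening, from 0 (shut) to 1 (fully open), then the shift along the world's x, y, z in m, then the turn, a rotation vector about the world's x, y, z in degrees. A call has 1 to 10 rows; each row shifts and turns the commanded pose from where the row before left it; what a row does not reach is not made up. A row lasts 1/12 s, in which the tool goes at most 41.7 mm and 7.16 degrees, less where a joint would pass 70% of its speed; a pose out of reach is approached as far as the arm can. A call with a gripper value outside its range is refused whole. The fingers move at their own pace and stop on an object; "force" is the grip in N (left out, the last holds). Time passes only in rows, so rows that do not move let the fingers close. It gives the time, the measured TCP pose, the force and the opening at its end, in the units of the state.
- env.observe(): the state, without advancing time (a new reading comes with each control period).
- env.get_image(name): name is "side" or "top"; returns the picture (400x640x3 uint8, red, green, blue); there is no depth.
- env.camera_model(name): a dict with "camera_matrix" (3x3 intrinsics, pixels), "R" (3x3) and "t" (3): a world point X has camera coordinates R X + t. Camera axes: x right, y down, z forward; pixel columns grow to the right and rows downward; lengths in m; the calibration is good to about 2 mm. A picture is of the moment at which its call begins. camera_model takes no time and is no camera call.
- env.close_job(): hands the job in, once; it reports no verdict.
The state is a dict: "time_s": time; "q": joint angles; "qvel": joint speeds; "joint_efforts": joint torques, N m; "position": TCP position; "tool_rot": TCP orientation; "ft_force": force on the tool from outside, world axes, zero at the start; "wrist_torque": the same for the moment, N m; "grip_width": finger opening in m.
Only numpy, scipy, OpenCV 4.12 (cv2) and the standard library are available. Lean on these libraries where they do the work, as an engineer would, in place of code of your own. Each camera call takes 0.05 s, during which the arm holds its last target.

TASK

Open the square metal tin one-handed, so that it can be refilled: with its lid still on, slide its foot under the lips of the bracket on the counter and push it gently until it meets the back stop bar, so that the bracket holds the tin down. Then draw the tight lid straight off and set it down, without dropping it, on its open rim on the counter outside the bracket; leave the tin standing in the bracket under its lips and the other things where they are.

Things in the scene. Friction and masses are not known exactly. Their poses are not given: they have to be found in the camera images.
- tin: square bare-steel tin without its lid: a flat square foot 92 x 92 mm, 5 mm thick, carries a hollow square body 56 mm wide that reaches to 97 mm above the underside. Loose, 0.3 to 0.5 kg. Origin: centre of the underside; z up, x and y parallel to the foot's sides. It starts standing on the counter with the lid on.
- tin_top (a point): centre of the tin's top opening, 97 mm above its underside. Four sprung bumps round the top edge grip the lid from inside: the lid takes a pull of about 9 to 18 N all the way until its lower rim is past this point. The whole tin can be carried by its lid; unless the bracket holds the foot down, the tin comes up with the lid.
- lid: deep square lid of bare metal, 64 x 64 mm, 60 mm tall, 2.5 mm walls, flat top, open below, about 0.11 kg; grip it by its sides. Origin: its centre, 30 mm above its rim; axes parallel to its sides. At first its origin is 70 to 74 mm above the tin's underside (about 55 mm deep on it, 1.5 mm play each side); over 130 mm it is clear. Standing on its rim on the counter it is 30 mm up.
- holder_home (a point): point on the counter in the fixed bracket; the centre of the tin's underside comes to rest here or up to 20 mm before it. x points the way the tin is pushed in, z up. Two wooden rails along x, 97 mm apart, x = -58 to +74 mm, each with a steel lip (underside 10 mm, top 14 mm above the counter) overhanging the tin's foot, 74 mm open between the lips. The foot must be parallel to the rails.
- holder_mouth (a point): point on the counter in front of the bracket, on its centre line, 150 mm before holder_home: the tin's foot is then just clear of the bracket. Two flared side walls 14 mm tall lead from about 135 mm apart, 97 mm before holder_home, to the rails 58 mm before it; no floor plate, so the tin slides in on the counter. Axes as holder_home.
- stop: back stop of the bracket: a fixed cross beam and, before it between the rails, a wooden stop bar 94 mm wide, 9 mm tall on a slotted steel strap. The bar is screwed fast somewhere in its adjustment: its front face, which the foot meets, is 26 to 46 mm beyond holder_home along x, differently each time; not measured here, so feel for it. Rigid. Origin and axes: those of holder_home.
- mug: bystander, leave alone: two-tone mug 90 mm wide, 105 mm tall, handle to +y; origin at the centre of its underside
- matchbox: bystander, leave alone: flat matchbox 65 x 110 x 22 mm; origin at the centre of its underside
- honey_jar: bystander, leave alone: round glass jar with a dark screw lid, 65 mm across, 86 mm tall; origin at the centre of its underside
- spice_a: bystander, leave alone: small round spice jar 44 mm across, 120 mm tall; origin at the centre of its underside
- spice_b: bystander, leave alone: tall round spice jar 48 mm across, 172 mm tall; origin at the centre of its underside
Things that resemble listed ones, but are neither listed nor needed, are in the scene too. Leave any yellow look-alike of the lid alone.

How it is judged (in metres and radians):
On the way, in this order (a step that is already met when the one before it is completed fails the run):
1. the tin, lid still on, is pushed up against the back stop with its foot under the lips (x of tin in the frame of holder_home between -0.027 and 0.007 m and y of tin in the frame of holder_home between -0.008 and 0.008 m and z of tin in the frame of holder_home below 0.009 m and angle between tin's own z axis and vertical below 0.1 rad and contact force between tin and stop above 1 N and z of lid in the frame of tin below 0.085 m), for 0.05 s.
2. the lid is drawn clear of the tin while the bracket holds the tin (x of tin in the frame of holder_home between -0.027 and 0.007 m and y of tin in the frame of holder_home between -0.008 and 0.008 m and z of tin in the frame of holder_home below 0.009 m and angle between tin's own z axis and vertical below 0.1 rad and z of lid in the frame of tin above 0.13 m), for 0.1 s.
At the end, for the whole second after the job is handed in: Tin in the bracket, level within 0.1 rad, under 9 mm up, within 8 mm of the centre line, from 27 mm before to 7 mm beyond holder_home; lid on its open rim on the counter, within 0.08 rad of upright, centre 25 to 34 mm up, over 110 mm from holder_home; all released (angle between tin's own z axis and vertical below 0.1 rad and angle between lid's own z axis and vertical below 0.08 rad and height (world z) of lid between 0.025 and 0.034 m and horizontal distance between lid and holder_home above 0.11 m); the robot touches nothing.
It fails at once if the tin is rammed against the stop (over 40 N) (contact force between tin and stop above 40 N).
It fails at once if the lid is dropped: let go while off the tin and more than 12 mm above the counter (contact force between the fingers and lid below 0.2 N and height (world z) of lid above 0.042 m and distance between lid and tin above 0.13 m).
It fails at once if a bystander is moved more than 25 mm (distance of any of mug, matchbox, honey_jar, spice_a, spice_b from where it was at the start of the episode above 0.025 m).
It also fails if it takes over 53 s, if anything falls off the work surface, if the arm or the gripper's body presses on something with over 40 N, if the wrist force passes 120 N, or if a joint passes its speed limit or range.

## Working session

There is one attempt and no reset: what is moved stays moved. The work goes in short steps, Python scripts to look and compute and a tool call to move; the robot and the scene stay as the last step left them, time stands still between calls to the robot, and variables do not carry over. Pictures are saved under pics/ and viewed, and the job is handed in when it is done.

Besides the shell and the picture viewer there is one more tool, called in YAML: its name, and indented under it one key for each argument. servo_tool: Moves the arm, as the interface text tells. Its arguments: {"type":"object","properties":{"rows":{"type":"array","items":{"type":"number"}},"force":{"type":"number"}},"required":["rows"]}

```bash
mkdir -p pics; python3 - <<'E'
from rig import env
import cv2
o=env.observe();print(o)
for n in("side","top"):
    im=env.get_image(n);cv2.imwrite(f"pics/{n}0.png",im[:,:,::-1]);m=env.camera_model(n);print(n,m)
E
```

```text
{'time_s': 0.0, 'q': array([ 6.14609801e+01,  2.18422690e+01,  7.43852166e+01, -1.69047785e-03,
        8.38582262e+01, -1.23364811e+01]), 'qvel': array([-0.05275642, -0.0506596 ,  0.03446664, -0.08496328,  0.00769702,
        0.08660883]), 'joint_efforts': array([ 2.41075519e-03, -4.48459697e+01, -2.31280249e+01, -7.66015160e-05,
        4.75862733e-03, -1.00290822e-05]), 'position': array([0.15333999, 0.52788408, 0.23069707]), 'tool_rot': array([[ 9.60282110e-01, -6.88931189e-04,  2.79030098e-01],
       [-2.79030797e-01, -1.32819690e-03,  9.60281235e-01],
       [-2.90960782e-04, -9.99998881e-01, -1.46767674e-03]]), 'ft_force': array([-0.39563736,  0.11671131, -0.55686585]), 'wrist_torque': array([0.03611365, 0.01668154, 0.04764219]), 'grip_width': 0.08571428023982691}
side {'camera_matrix': array([[406.34366344,   0.        , 328.54732218],
       [  0.        , 406.34366344, 193.07023397],
       [  0.        ,   0.        ,   1.        ]]), 'R': array([[-0.44923813, -0.89339991, -0.00465935],
       [-0.7356856 ,  0.37288186, -0.56544303],
       [ 0.50690413, -0.25059075, -0.8247742 ]]), 't': array([0.22119008, 0.459649  , 0.70941159])}
top {'camera_matrix': array([[445.8353664 ,   0.        , 323.6513876 ],
       [  0.        , 445.8353664 , 196.30121108],
       [  0.        ,   0.        ,   1.        ]]), 'R': array([[-2.22275554e-02, -9.99752625e-01, -7.90656150e-04],
       [-9.95869553e-01,  2.22108470e-02, -8.80369957e-02],
       [ 8.80327787e-02, -1.16945681e-03, -9.96116892e-01]]), 't': array([-0.01369709,  0.57889314,  1.11843054])}
```

View pics/side0.png

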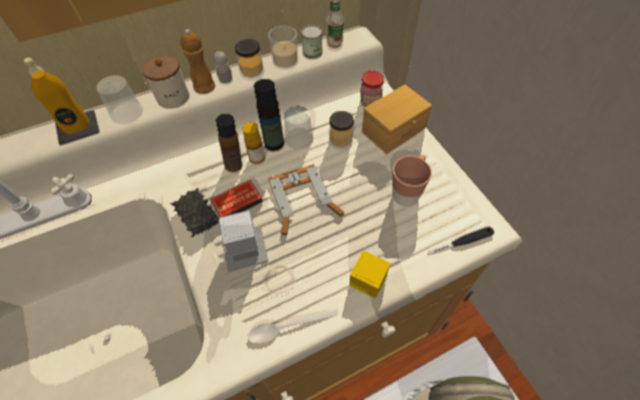

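View pics/top0.png

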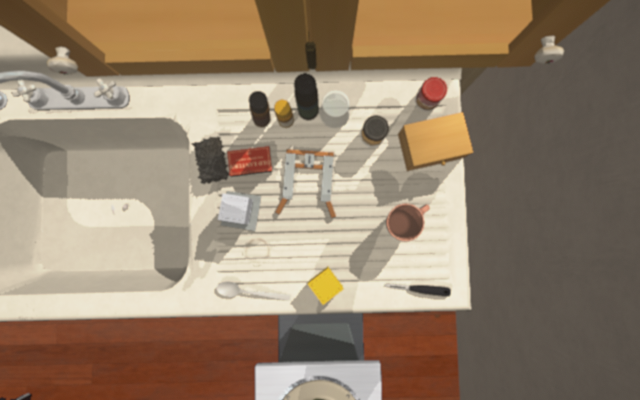

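```bash
python3 - <<'E'
import cv2
a=cv2.imread("pics/top0.png");cv2.imwrite("pics/top0c.png",cv2.resize(a[135:245,190:350],None,fx=5,fy=5,interpolation=cv2.INTER_CUBIC))
a=cv2.imread("pics/side0.png");cv2.imwrite("pics/side0c.png",cv2.resize(a[155:275,195:355],None,fx=5,fy=5,interpolation=cv2.INTER_CUBIC))
E
```

```text
(no output)
```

View pics/top0c.png

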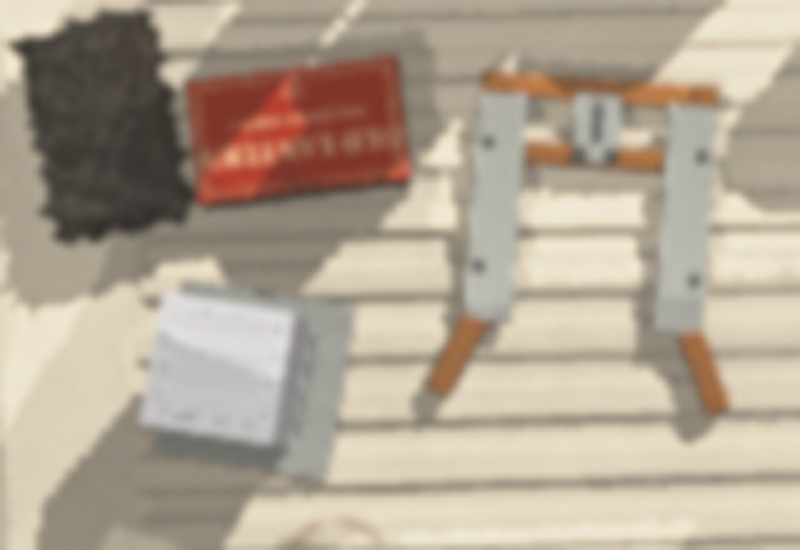

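View pics/side0c.png

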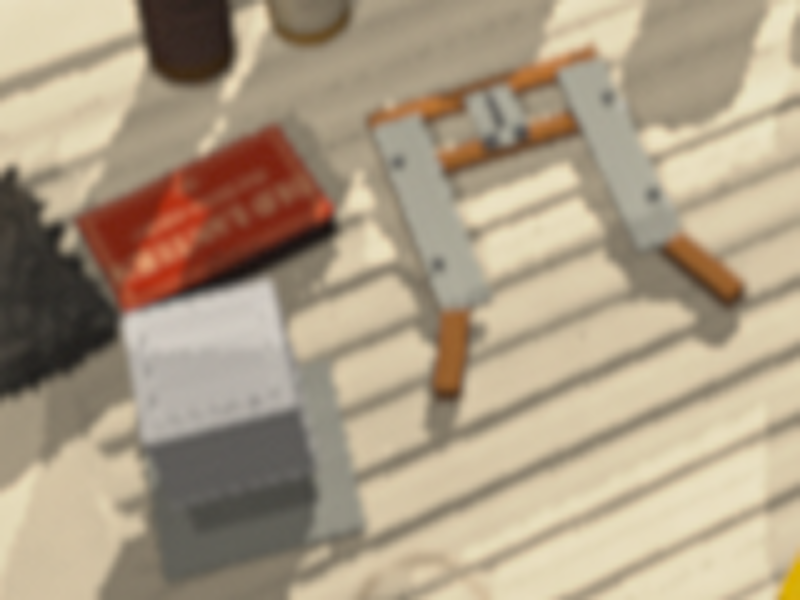

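```bash
cat > h.py <<'E'
import numpy as np,cv2
from rig import env
M={n:env.camera_model(n) for n in("side","top")}
def bp(n,uv,z):
    m=M[n];d=m["R"].T@np.linalg.solve(m["camera_matrix"],[uv[0],uv[1],1.]);c=-m["R"].T@m["t"]
    return (c+d*(z-c[2])/d[2])
def proj(n,X):
    m=M[n];p=m["camera_matrix"]@(m["R"]@np.array(X)+m["t"]);return p[:2]/p[2]
def crop(n,pts,z,off,s=5):
    P=np.array([bp(n,((u+.5)/s-.5+off[0],(v+.5)/s-.5+off[1]),z)[:2] for u,v in pts]);return P
E
python3 - <<'E'
from h import *
np.set_printoptions(precision=4,suppress=True)
T,S=(190,135),(195,155)
def ang(a,b): d=b-a; return np.degrees(np.arctan2(d[1],d[0]))
for nm,n,o,pts,z in [("lid","top",T,[(163,290),(299,307),(275,446),(140,425)],.102),("lid","side",S,[(122,318),(273,282),(299,408),(147,443)],.102),
 ("foot","top",T,[(354,302),(327,482)],.005),("foot","side",S,[(335,360),(364,532),(170,578)],.005),
 ("lipL","top",T,[(482,93),(527,97),(506,318),(464,312)],.014),("lipR","top",T,[(670,106),(716,108),(702,332),(655,328)],.014),
 ("lipL","side",S,[(372,124),(422,114),(490,298),(440,311)],.014),("lipR","side",S,[(558,66),(605,55),(680,235),(636,250)],.014),
 ("flare","top",T,[(430,390),(727,408)],.014),("bar","top",T,[(528,163),(662,170)],.009)]:
    P=crop(n,pts,z,o); print(nm,n,P.tolist() if 0 else P.round(4).tolist(),"mean",P.mean(0),"angs",[round(ang(P[i],P[(i+1)%len(P)]),1) for i in range(len(P))],"len",[round(np.linalg.norm(P[i]-P[(i+1)%len(P)]),4) for i in range(len(P))])
E
```

```text
lid top [[0.586, 0.2163], [0.5764, 0.1512], [0.5102, 0.1631], [0.5216, 0.2274]] mean [0.5485 0.1895] angs [np.float64(-98.4), np.float64(169.8), np.float64(79.9), np.float64(-9.8)] len [np.float64(0.0658), np.float64(0.0673), np.float64(0.0653), np.float64(0.0654)]
lid side [[0.5828, 0.2155], [0.5707, 0.1517], [0.5079, 0.1636], [0.5208, 0.225]] mean [0.5455 0.189 ] angs [np.float64(-100.7), np.float64(169.3), np.float64(78.1), np.float64(-8.7)] len [np.float64(0.065), np.float64(0.0639), np.float64(0.0628), np.float64(0.0627)]
foot top [[0.5874, 0.1386], [0.4939, 0.1535]] mean [0.5406 0.146 ] angs [np.float64(170.9), np.float64(-9.1)] len [np.float64(0.0947), np.float64(0.0947)]
foot side [[0.5804, 0.1338], [0.4913, 0.1547], [0.5095, 0.2401]] mean [0.5271 0.1762] angs [np.float64(166.8), np.float64(78.0), np.float64(-56.3)] len [np.float64(0.0915), np.float64(0.0873), np.float64(0.1277)]
lipL top [[0.6948, 0.0693], [0.6921, 0.0458], [0.5764, 0.0586], [0.58, 0.0803]] mean [0.6358 0.0635] angs [np.float64(-96.4), np.float64(173.7), np.float64(80.6), np.float64(-5.5)] len [np.float64(0.
[... 490 characters left out ...]
float64(80.3), np.float64(-6.1)] len [np.float64(0.0258), np.float64(0.1172), np.float64(0.0246), np.float64(0.1186)]
lipR side [[0.6865, -0.0328], [0.682, -0.0577], [0.5644, -0.0419], [0.5663, -0.0189]] mean [ 0.6248 -0.0378] angs [np.float64(-100.2), np.float64(172.4), np.float64(85.3), np.float64(-6.6)] len [np.float64(0.0253), np.float64(0.1187), np.float64(0.0231), np.float64(0.121)]
flare top [[0.54, 0.0985], [0.5273, -0.0547]] mean [0.5336 0.0219] angs [np.float64(-94.7), np.float64(85.3)] len [np.float64(0.1537), np.float64(0.1537)]
bar top [[0.658, 0.0462], [0.6528, -0.0239]] mean [0.6554 0.0111] angs [np.float64(-94.3), np.float64(85.7)] len [np.float64(0.0703), np.float64(0.0703)]
```

```bash
python3 - <<'E'
from h import *
from scipy.optimize import least_squares
np.set_printoptions(precision=4,suppress=True)
T,S=np.array((190,135)),np.array((195,155))
f=lambda o,p:(np.array(p)+.5)/5-.5+o
obsL={"top":([(482,93),(527,97),(506,318),(464,312)],[(670,106),(716,108),(702,332),(655,328)]),
"side":([(372,124),(422,114),(490,298),(440,311)],[(558,66),(605,55),(680,235),(636,250)])}
lid={"top":[(163,290),(299,307),(275,446),(140,425)],"side":[(122,318),(273,282),(299,408),(147,443)]}
O={"top":T,"side":S}
def rot(a):c,s=np.cos(a),np.sin(a);return np.array([[c,-s],[s,c]])
def res(p,cams):
    x,y,a,x1,w,b=p;r=[]
    for n in cams:
        for side,pts in zip((1,-1),obsL[n]):
            i,o=37,37+w
            c=[(x1,o),(x1,i),(-.058,i),(-.058,o)] if side==1 else [(x1,-i),(x1,-o),(-.058,-o),(-.058,-i)]
            for q,u in zip(c,pts):
                q=np.array(q); q=np.where(np.abs(q)>1,q/1000,q)
                P=rot(a)@q+[x,y]; r+=list(proj(n,[*P,.014])-f(O[n],u))
    return np.array(r)
for cams in (["top"],["side"],["top","side"]):
    s=least_squares(res,[.63,.014,-.1,.058,23.5,0],args=(cams,));print("bracket",cams,s.x[:3],np.degrees(s.x[2]),s.x[3:5],"rms",np.sqrt(np.mean(s.fun**2)))
def resl(p,cams):
    x,y,a,h=p;r=[]
    for n in cams:
        for q,u in zip([(32,32),(32,-32),(-32,-32),(-32,32)],lid[n]):
            P=rot(a)@(np.array(q)/1000)+[x,y]; r+=list(proj(n,[*P,h])-f(O[n],u))
    return np.array(r)
for cams in (["top"],["side"],["top","side"]):
    s=least_squares(resl,[.547,.189,-.17,.1],args=(cams,));print("lid",cams,s.x,np.degrees(s.x[2]),"rms",np.sqrt(np.mean(s.fun**2)))
for u in [(325,268),(343,286),(325,304),(309,284)]: print("yellow",bp("top",u,.06))
E
```

```text
bracket ['top'] [ 0.6309  0.0139 -0.0948] -5.433464656122085 [ 0.0585 24.5934] rms 0.3123831143941901
bracket ['side'] [ 0.628   0.0119 -0.1107] -6.341641224856741 [ 0.0607 25.0176] rms 0.377736366368523
bracket ['top', 'side'] [ 0.6296  0.0129 -0.1021] -5.849936466317173 [ 0.0595 24.8194] rms 0.5587339441602293
lid ['top'] [ 0.5465  0.1832 -0.1681  0.1332] -9.633553345634752 rms 0.19054242870600438
lid ['side'] [ 0.5488  0.1888 -0.1808  0.0968] -10.36171681254997 rms 0.30055472522423277
lid ['top', 'side'] [ 0.5483  0.1895 -0.1747  0.0983] -10.008493466990751 rms 0.4892879459205032
yellow [ 0.3988 -0.0259  0.06  ]
yellow [ 0.3543 -0.0689  0.06  ]
yellow [ 0.312 -0.024  0.06 ]
yellow [0.3609 0.0141 0.06  ]
```

servo_tool:
  rows: [1,0.03,-0.026,0,0,0,0.6,1,0.03,-0.026,0,0,0,0.6,1,0.03,-0.026,0,0,0,0.6,1,0.03,-0.026,0,0,0,0.6,1,0.03,-0.026,0,0,0,0.6,1,0.03,-0.026,0,0,0,0.6,1,0.03,-0.026,0,0,0,0.6,1,0.03,-0.026,0,0,0,0.6,1,0.03,-0.026,0,0,0,0.6,1,0.03,-0.026,0,0,0,0.6]
  force: 60

```text
time_s: 0.93
position: [0.4545, 0.2665, 0.2312]
tool_rot: [[0.984, -0.0, 0.177], [-0.177, -0.0, 0.984], [-0.0, -1.0, -0.0]]
ft_force: [0.6, 1.2, 0.8]
grip_width: 0.0852
```

servo_tool:
  rows: [1,0.03,-0.026,0,0,0,0.2,1,0.03,-0.026,0,0,0,0,1,0.03,-0.026,0,0,0,0,1,0.004,-0.001,-0.03,0,0,0,1,0,0,-0.03,0,0,0,1,0,0,0,0,0,0]

```text
time_s: 1.43
position: [0.5454, 0.1881, 0.1656]
tool_rot: [[0.984, -0.011, 0.175], [-0.175, -0.001, 0.985], [-0.01, -1.0, -0.003]]
ft_force: [-1.4, -0.4, -1.4]
grip_width: 0.0856
```

servo_tool:
  rows: [1,0,0.001,-0.03,0,0,0,1,0,0,-0.025,0,0,0,1,0,0,-0.02,0,0,0,1,0,0,-0.015,0,0,0,1,0,0,-0.015,0,0,0,1,0,0,-0.005,0,0,0,1,0,0,0,0,0,0]

```text
time_s: 2.02
position: [0.5472, 0.1904, 0.0613]
tool_rot: [[0.985, -0.001, 0.173], [-0.173, -0.0, 0.985], [-0.001, -1.0, -0.0]]
ft_force: [-0.2, -0.2, 0.4]
grip_width: 0.0855
```

```bash
python3 - <<'E'
from rig import env
import cv2
for n in("side","top"):
    im=env.get_image(n);cv2.imwrite(f"pics/{n}1.png",im[:,:,::-1])
print(env.observe()["position"])
E
```

```text
[0.5480107  0.19043374 0.06262546]
```

View pics/side1.png

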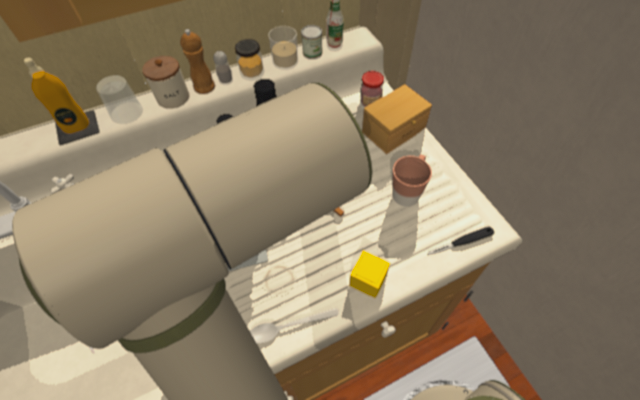

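The arm hides the tin and the bracket in the side view. The yellow look-alike at (370,273) and the mug are clear of it. I'll go down a little more and close.

servo_tool:
  rows: [1,0,0,-0.006,0,0,0,0,0,0,0,0,0,0,0,0,0,0,0,0,0,0,0,0,0,0,0,0,0,0,0,0,0,0,0,0,0,0,0,0,0,0,0,0,0,0,0,0,0,0,0,0,0,0,0,0,0,0,0,0,0,0,0]

```text
time_s: 2.87
position: [0.5475, 0.1901, 0.0554]
tool_rot: [[0.985, 0.0, 0.174], [-0.174, -0.0, 0.985], [0.0, -1.0, -0.0]]
ft_force: [-0.1, -0.4, -2.3]
grip_width: 0.0635
```

servo_tool:
  rows: [0,0,0,0.003,0,0,0,0,0,0,0.003,0,0,0,0,-0.018,0,0,0,0,0.8,0,-0.018,0,0,0,0,0.8,0,-0.018,0,0,0,0,0.8,0,-0.018,-0.005,0,0,0,0.8,0,-0.005,-0.015,0,0,0,0.8,0,0,-0.02,0,0,0,0.2,0,0,-0.02,0,0,0,0,0,0,-0.02,0,0,0,0]

```text
time_s: 3.7
position: [0.4702, 0.1094, 0.0616]
tool_rot: [[0.995, 0.0, 0.1], [-0.1, -0.0, 0.995], [0.0, -1.0, -0.0]]
ft_force: [0.3, -0.1, -5.2]
grip_width: 0.0633
```

servo_tool:
  rows: [0,0,-0.02,0,0,0,0,0,0,-0.02,0,0,0,0,0,0,-0.02,0,0,0,0,0,0,-0.016,0,0,0,0,0,0,-0.005,0,0,0,0,0,0,0,0,0,0,0,0,0,0,0,0,0,0]

```text
time_s: 4.28
position: [0.4704, 0.0295, 0.0614]
tool_rot: [[0.995, -0.0, 0.102], [-0.102, 0.0, 0.995], [-0.0, -1.0, 0.0]]
ft_force: [-0.3, 0.6, -5.1]
grip_width: 0.0632
```

```bash
python3 - <<'E'
from rig import env
import cv2
for n in("side","top"):
    im=env.get_image(n);cv2.imwrite(f"pics/{n}2.png",im[:,:,::-1])
o=env.observe();print(o["position"],o["ft_force"],o["tool_rot"])
E
```

```text
[0.47032858 0.0299189  0.06134523] [ 0.92352565  0.1677085  -4.70208151] [[ 9.94958144e-01 -2.00106666e-04  1.00290832e-01]
 [-1.00290790e-01  2.09570567e-04  9.94958147e-01]
 [-2.20115764e-04 -9.99999958e-01  1.88445086e-04]]
```

View pics/side2.png

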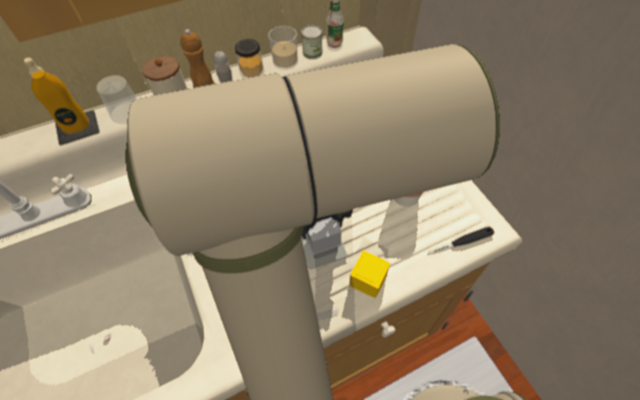

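View pics/top2.png

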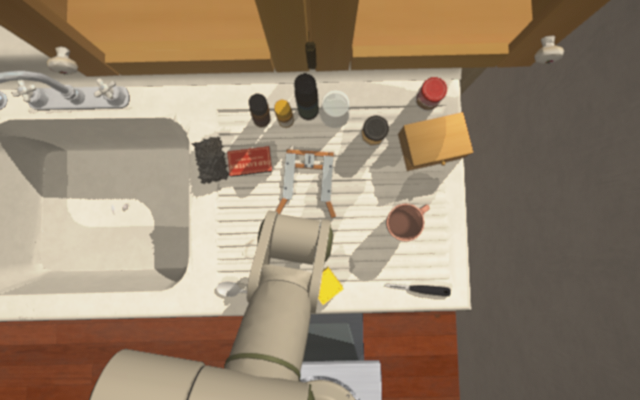

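servo_tool:
  rows: [0,0,0,-0.003,0,0,0,0,0,-0.0005,-0.002,0,0,0,0,0,0,0,0,0,0]

```text
time_s: 4.63
position: [0.4707, 0.0291, 0.0562]
tool_rot: [[0.995, 0.0, 0.1], [-0.1, 0.0, 0.995], [0.0, -1.0, 0.0]]
ft_force: [0.1, -0.2, -5.4]
grip_width: 0.0634
```

```bash
python3 - <<'E'
import cv2
a=cv2.imread("pics/side2.png");cv2.imwrite("pics/side2c.png",cv2.resize(a[170:300,280:420],None,fx=5,fy=5,interpolation=cv2.INTER_CUBIC)[:600])
E
```

```text
(no output)
```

View pics/side2c.png

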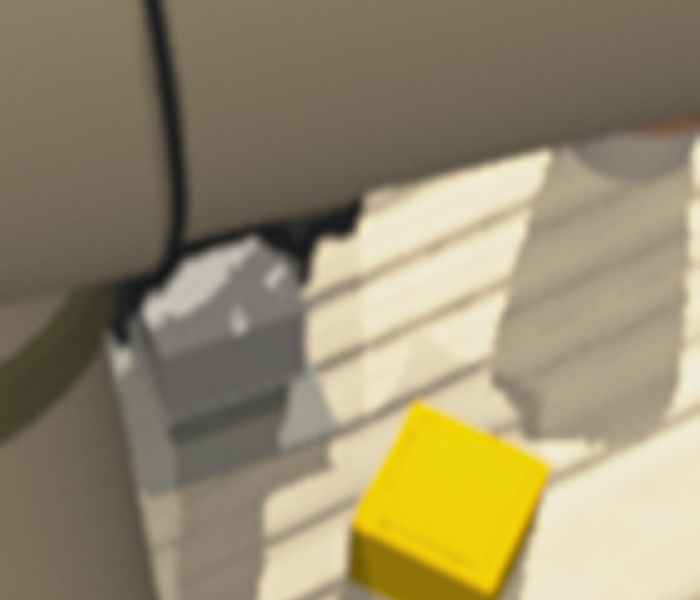

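```bash
python3 - <<'E'
from h import *
print(crop("side",[(155,494),(337,434)],.011,(280,170)))
a=np.radians(-5.75)
R=np.array([[np.cos(a),-np.sin(a)],[np.sin(a),np.cos(a)]])
for s in(.046,-.046): print(R@[-.046,s]+[.4703,.0297])
E
```

```text
[[ 0.42865221  0.07640006]
 [ 0.41797259 -0.00913277]]
[0.4291401 0.0800772]
[ 0.4199228 -0.0114599]
```

servo_tool:
  rows: [0,0.008,-0.0008,0,0,0,0,0,0.008,-0.0008,0,0,0,0,0,0.008,-0.0008,0,0,0,0,0,0.008,-0.0008,0,0,0,0,0,0.008,-0.0008,0,0,0,0,0,0.008,-0.0008,0,0,0,0,0,0,0,0,0,0,0]

```text
time_s: 5.22
position: [0.5203, 0.0235, 0.0563]
tool_rot: [[0.995, 0.002, 0.101], [-0.101, -0.0, 0.995], [0.002, -1.0, -0.0]]
ft_force: [-1.4, -0.0, -5.0]
grip_width: 0.0636
```

servo_tool:
  rows: [0,0.005,-0.0005,0,0,0,0,0,0.005,-0.0005,0,0,0,0,0,0.005,-0.0005,0,0,0,0,0,0.005,-0.0005,0,0,0,0]

```text
time_s: 5.55
position: [0.5389, 0.0218, 0.0564]
tool_rot: [[0.995, 0.0, 0.101], [-0.101, -0.0, 0.995], [0.0, -1.0, -0.0]]
ft_force: [-0.1, 0.2, -5.4]
grip_width: 0.0635
```

servo_tool:
  rows: [0,0.005,-0.0005,0,0,0,0,0,0.005,-0.0005,0,0,0,0,0,0.005,-0.0005,0,0,0,0,0,0.005,-0.0005,0,0,0,0,0,0.005,-0.0005,0,0,0,0,0,0.005,-0.0005,0,0,0,0]

```text
time_s: 6.05
position: [0.5689, 0.0188, 0.0563]
tool_rot: [[0.995, -0.0, 0.101], [-0.101, 0.0, 0.995], [-0.0, -1.0, 0.0]]
ft_force: [-0.4, 0.3, -4.9]
grip_width: 0.0633
```

servo_tool:
  rows: [0,0.005,-0.0005,0,0,0,0,0,0.005,-0.0005,0,0,0,0,0,0.005,-0.0005,0,0,0,0,0,0.005,-0.0005,0,0,0,0,0,0.004,-0.0004,0,0,0,0,0,0,0,0,0,0,0]

```text
time_s: 6.55
position: [0.5933, 0.0163, 0.0563]
tool_rot: [[0.995, 0.001, 0.101], [-0.101, -0.0, 0.995], [0.001, -1.0, -0.0]]
ft_force: [-0.4, -1.1, -4.9]
grip_width: 0.0634
```

servo_tool:
  rows: [0,0.002,-0.0002,0,0,0,0,0,0.002,-0.0002,0,0,0,0,0,0.002,-0.0002,0,0,0,0,0,0.002,-0.0002,0,0,0,0,0,0.002,-0.0002,0,0,0,0,0,0,0,0,0,0,0]

```text
time_s: 7.05
position: [0.6029, 0.0153, 0.0563]
tool_rot: [[0.995, 0.0, 0.101], [-0.101, -0.0, 0.995], [0.0, -1.0, -0.0]]
ft_force: [-0.1, -0.1, -6.1]
grip_width: 0.0635
```

servo_tool:
  rows: [0,0.001,-0.0001,0,0,0,0,0,0.001,-0.0001,0,0,0,0]

```text
time_s: 7.22
position: [0.6044, 0.0153, 0.0563]
tool_rot: [[0.995, -0.0, 0.101], [-0.101, 0.0, 0.995], [-0.0, -1.0, 0.0]]
ft_force: [-1.1, -0.7, -5.0]
grip_width: 0.0635
```

servo_tool:
  rows: [0,0.001,-0.0001,0,0,0,0,0,0.001,-0.0001,0,0,0,0]

```text
time_s: 7.38
position: [0.6065, 0.015, 0.0563]
tool_rot: [[0.995, -0.0, 0.101], [-0.101, -0.0, 0.995], [-0.0, -1.0, -0.0]]
ft_force: [0.1, -0.3, -5.9]
grip_width: 0.0632
```

servo_tool:
  rows: [0,0.001,-0.0001,0,0,0,0,0,0.001,-0.0001,0,0,0,0]

```text
time_s: 7.55
position: [0.608, 0.0149, 0.0562]
tool_rot: [[0.995, -0.002, 0.101], [-0.101, 0.0, 0.995], [-0.002, -1.0, -0.0]]
ft_force: [-3.6, 0.5, -4.4]
grip_width: 0.0631
```

servo_tool:
  rows: [0,0.001,-0.0001,0,0,0,0,0,0.001,-0.0001,0,0,0,0]

```text
time_s: 7.72
position: [0.6099, 0.0148, 0.0564]
tool_rot: [[0.995, -0.002, 0.101], [-0.101, 0.0, 0.995], [-0.002, -1.0, 0.0]]
ft_force: [-5.5, 1.4, 1.2]
grip_width: 0.0634
```

servo_tool:
  rows: [0,0.0008,-0.0001,0,0,0,0,0,0,0,0,0,0,0]

```text
time_s: 7.88
position: [0.6108, 0.0148, 0.0568]
tool_rot: [[0.995, -0.001, 0.101], [-0.101, 0.0, 0.995], [-0.001, -1.0, 0.0]]
ft_force: [-6.3, 0.7, 0.4]
grip_width: 0.0633
```

servo_tool:
  rows: [0,0,0,-0.001,0,0,0,0,0.0005,0,0,0,0,0,0,0,0,0,0,0,0]

```text
time_s: 8.13
position: [0.6108, 0.0149, 0.0564]
tool_rot: [[0.995, -0.002, 0.101], [-0.101, 0.0, 0.995], [-0.002, -1.0, 0.0]]
ft_force: [-9.6, 0.7, 7.1]
grip_width: 0.0634
```

servo_tool:
  rows: [0,0.001,-0.0001,0,0,0,0,0,0,0,0,0,0,0]

```text
time_s: 8.3
position: [0.6111, 0.0149, 0.0565]
tool_rot: [[0.995, -0.004, 0.1], [-0.1, 0.0, 0.995], [-0.004, -1.0, -0.0]]
ft_force: [-11.8, 1.3, 11.3]
grip_width: 0.0633
```

```bash
python3 - <<'E'
from rig import env
import cv2
for n in("side","top"):
    im=env.get_image(n);cv2.imwrite(f"pics/{n}3.png",im[:,:,::-1])
o=env.observe();print(o["position"],o["ft_force"],o["wrist_torque"])
a=cv2.imread("pics/top3.png");cv2.imwrite("pics/top3c.png",cv2.resize(a[135:245,240:400],None,fx=5,fy=5,interpolation=cv2.INTER_CUBIC))
E
```

```text
[0.61110439 0.01486767 0.05648194] [-13.44292333   1.23995678   9.77576134] [0.29407679 2.29823795 0.18289083]
```

View pics/top3c.png

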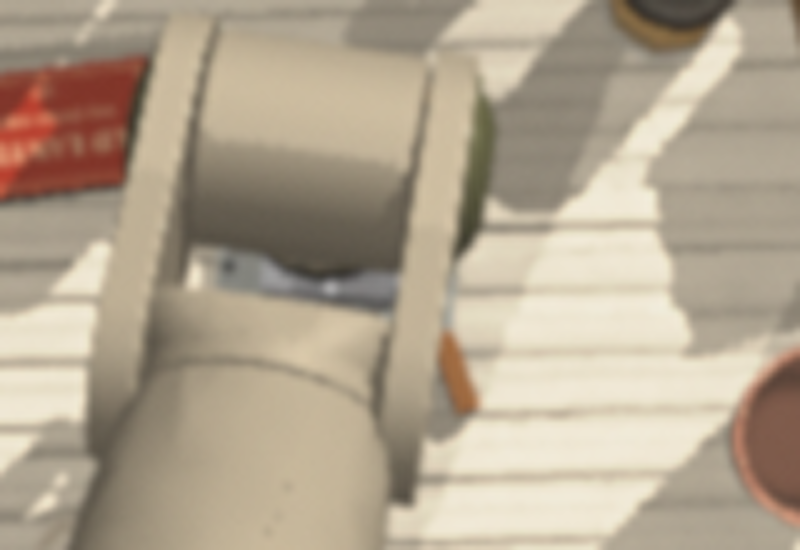

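View pics/side3.png

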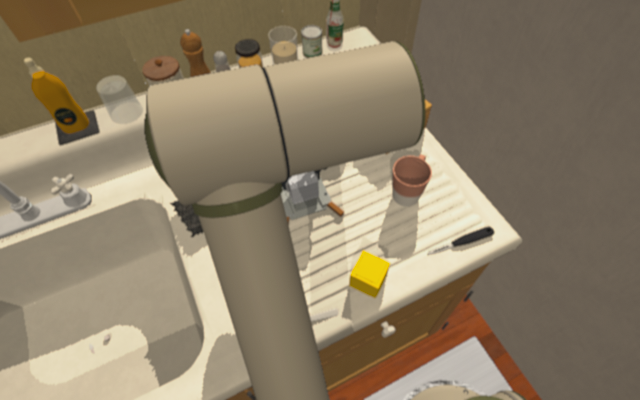

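servo_tool:
  rows: [0,-0.001,0.0001,0.001,0,0,0,0,-0.0005,0,0,0,0,0,0,0,0,0,0,0,0,0,0,0,0.003,0,0,0,0,0,0,0.003,0,0,0,0,0,0,0.003,0,0,0,0,0,0,0.003,0,0,0]
  force: 90

```text
time_s: 8.98
position: [0.6105, 0.0147, 0.0672]
tool_rot: [[0.995, -0.003, 0.101], [-0.101, 0.001, 0.995], [-0.003, -1.0, 0.0]]
ft_force: [-3.3, 0.8, -17.3]
grip_width: 0.0632
```

servo_tool:
  rows: [0,0,0,0.003,0,0,0,0,0,0,0.003,0,0,0,0,0,0,0.003,0,0,0,0,0,0,0.003,0,0,0]

```text
time_s: 9.32
position: [0.6108, 0.0147, 0.0803]
tool_rot: [[0.995, -0.001, 0.101], [-0.101, 0.0, 0.995], [-0.001, -1.0, 0.0]]
ft_force: [-5.6, 1.3, -16.4]
grip_width: 0.0632
```

servo_tool:
  rows: [0,0,0,0.003,0,0,0,0,0,0,0.003,0,0,0,0,0,0,0.003,0,0,0,0,0,0,0.003,0,0,0,0,0,0,0.003,0,0,0,0,0,0,0.003,0,0,0,0,0,0,0.003,0,0,0]

```text
time_s: 9.9
position: [0.6108, 0.0147, 0.1014]
tool_rot: [[0.995, -0.001, 0.101], [-0.101, 0.0, 0.995], [-0.001, -1.0, 0.0]]
ft_force: [-5.1, 1.3, -16.2]
grip_width: 0.0625
```

servo_tool:
  rows: [0,0,0,0.003,0,0,0,0,0,0,0.003,0,0,0,0,0,0,0.003,0,0,0,0,0,0,0.003,0,0,0,0,0,0,0.004,0,0,0,0,0,0,0.006,0,0,0,0,0,0,0.006,0,0,0,0,0,0,0.006,0,0,0,0,0,0,0,0,0,0]

```text
time_s: 10.65
position: [0.612, 0.0144, 0.1371]
tool_rot: [[0.995, 0.003, 0.101], [-0.101, -0.0, 0.995], [0.003, -1.0, -0.0]]
ft_force: [0.5, -1.0, -1.9]
grip_width: 0.0627
```

```bash
python3 - <<'E'
from rig import env
import cv2
for n in("side","top"):
    im=env.get_image(n);cv2.imwrite(f"pics/{n}4.png",im[:,:,::-1])
o=env.observe();print(o["position"],o["ft_force"],o["grip_width"])
a=cv2.imread("pics/side4.png");cv2.imwrite("pics/side4c.png",cv2.resize(a[135:245,240:400],None,fx=5,fy=5,interpolation=cv2.INTER_CUBIC))
E
```

```text
[0.61139599 0.01451189 0.13561358] [-0.54890765 -0.33676798 -2.07977925] 0.06294999826675138
```

View pics/side4c.png

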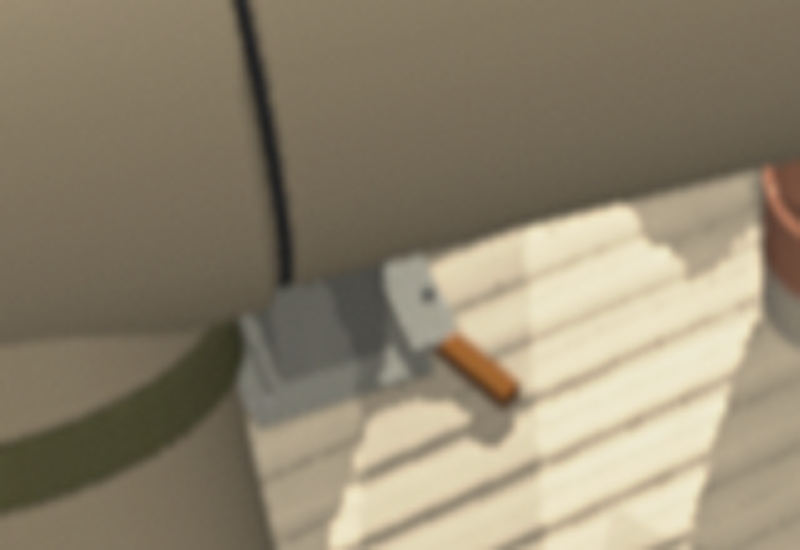

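servo_tool:
  rows: [0,0,0,0.01,0,0,0,0,0,0,0.015,0,0,0,0,-0.009,0.022,0,0,0,0,0,-0.009,0.022,0,0,0,0,0,-0.009,0.022,0,0,0,0,0,-0.009,0.022,0,0,0,0,0,-0.009,0.022,0,0,0,0,0,-0.009,0.022,0,0,0,0,0,-0.009,0.022,0,0,0,0,0,-0.009,0.022,0,0,0,0]

```text
time_s: 11.58
position: [0.5387, 0.1916, 0.1608]
tool_rot: [[0.995, 0.0, 0.101], [-0.101, 0.0, 0.995], [0.0, -1.0, 0.0]]
ft_force: [1.4, 0.0, -1.5]
grip_width: 0.0631
```

servo_tool:
  rows: [0,0,0,-0.02,0,0,0,0,0,0,-0.025,0,0,0,0,0,0,-0.025,0,0,0,0,0,0,-0.025,0,0,0,0,0,0,-0.02,0,0,0,0,0,0,-0.015,0,0,0,0,0,0,0,0,0,0]

```text
time_s: 12.17
position: [0.5379, 0.1903, 0.0278]
tool_rot: [[0.995, -0.005, 0.101], [-0.101, -0.001, 0.995], [-0.005, -1.0, -0.001]]
ft_force: [-1.3, -1.0, -1.0]
grip_width: 0.0628
```

```bash
python3 - <<'E'
from rig import env
import cv2
for n in("side","top"):
    im=env.get_image(n);cv2.imwrite(f"pics/{n}5.png",im[:,:,::-1])
o=env.observe();print(o["position"],o["ft_force"],o["grip_width"])
E
```

```text
[0.53954157 0.19058573 0.0307776 ] [-0.38733003  0.14045358 -1.11708054] 0.06319861643918659
```

View pics/side5.png

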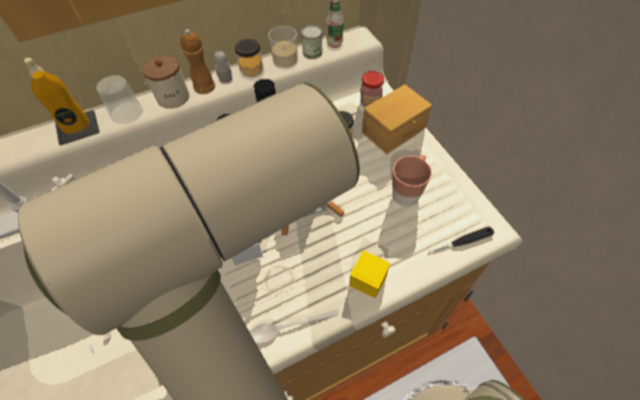

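View pics/top5.png

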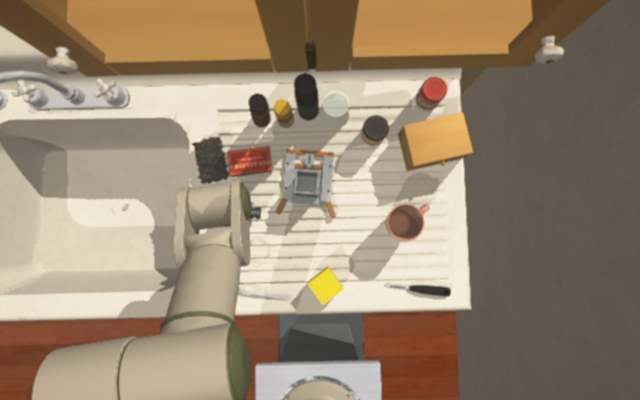

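The top view shows the open tin in the bracket at (307,182). I'm lowering the lid and feeling for the counter.

servo_tool:
  rows: [0,0,0,-0.005,0,0,0,0,0,0,-0.005,0,0,0,0,0,0,-0.002,0,0,0,0,0,0,-0.002,0,0,0,0,0,0,0,0,0,0]

```text
time_s: 12.68
position: [0.5392, 0.1905, 0.0162]
tool_rot: [[0.995, -0.0, 0.101], [-0.101, -0.0, 0.995], [-0.0, -1.0, -0.0]]
ft_force: [0.5, 0.4, -0.9]
grip_width: 0.0632
```

servo_tool:
  rows: [0,0,0,-0.001,0,0,0,0,0,0,-0.001,0,0,0,0,0,0,0,0,0,0]

```text
time_s: 12.93
position: [0.5392, 0.1905, 0.0142]
tool_rot: [[0.995, -0.0, 0.101], [-0.101, -0.0, 0.995], [-0.0, -1.0, -0.0]]
ft_force: [0.1, -0.5, -0.9]
grip_width: 0.0631
```

servo_tool:
  rows: [0,0,0,-0.001,0,0,0,0,0,0,0,0,0,0]

```text
time_s: 13.1
position: [0.5394, 0.1905, 0.0141]
tool_rot: [[0.995, 0.001, 0.101], [-0.101, 0.0, 0.995], [0.001, -1.0, 0.0]]
ft_force: [-1.8, -1.0, 5.3]
grip_width: 0.0629
```

servo_tool:
  rows: [0,0,0,-0.001,0,0,0,0,0,0,0,0,0,0]

```text
time_s: 13.27
position: [0.5394, 0.1905, 0.0141]
tool_rot: [[0.995, 0.001, 0.101], [-0.101, 0.0, 0.995], [0.001, -1.0, 0.0]]
ft_force: [-5.1, -1.0, 16.8]
grip_width: 0.0632
```

servo_tool:
  rows: [0,0,0,0.0015,0,0,0,0.85,0,0,0,0,0,0,1,0,0,0,0,0,0,1,0,0,0,0,0,0,1,0,0,0,0,0,0,1,0,0,0,0,0,0,1,0,0,0,0,0,0]

```text
time_s: 13.85
position: [0.5393, 0.1905, 0.0137]
tool_rot: [[0.995, -0.0, 0.101], [-0.101, -0.0, 0.995], [-0.0, -1.0, -0.0]]
ft_force: [-0.2, 0.3, -0.4]
grip_width: 0.0855
```

servo_tool:
  rows: [1,0,0,0.008,0,0,0,1,0,0,0.015,0,0,0,1,0,0,0.02,0,0,0,1,0,0,0.03,0,0,0,1,0,0,0.03,0,0,0,1,0,0,0.03,0,0,0,1,-0.02,0.02,0.02,0,0,0,1,-0.025,0.025,0,0,0,0,1,-0.025,0.025,0,0,0,0,1,-0.025,0.025,0,0,0,0]

```text
time_s: 14.68
position: [0.4431, 0.2863, 0.1678]
tool_rot: [[0.995, 0.001, 0.102], [-0.102, 0.001, 0.995], [0.001, -1.0, 0.001]]
ft_force: [0.8, 0.1, -0.0]
grip_width: 0.0855
```

servo_tool:
  rows: [1,-0.025,0.025,0,0,0,0,1,-0.025,0.025,0,0,0,0,1,-0.025,0.025,0,0,0,0,1,-0.025,0.025,0,0,0,0,1,-0.025,0.025,0,0,0,0,1,-0.025,0.025,0,0,0,0,1,-0.025,0.025,0,0,0,0,1,-0.02,0.025,0,0,0,0,1,0,0,0,0,0,0,1,0,0,0,0,0,0]

```text
time_s: 15.52
position: [0.2482, 0.4863, 0.1672]
tool_rot: [[0.995, 0.0, 0.098], [-0.098, 0.0, 0.995], [0.0, -1.0, 0.0]]
ft_force: [-0.2, -0.8, 0.4]
grip_width: 0.0853
```

```bash
python3 - <<'E'
from rig import env
import cv2
for n in("side","top"):
    im=env.get_image(n);cv2.imwrite(f"pics/{n}6.png",im[:,:,::-1])
o=env.observe();print(o["position"],o["ft_force"],o["grip_width"])
a=cv2.imread("pics/side6.png");cv2.imwrite("pics/side6c.png",cv2.resize(a[155:275,195:355],None,fx=5,fy=5,interpolation=cv2.INTER_CUBIC))
a=cv2.imread("pics/top6.png");cv2.imwrite("pics/top6c.png",cv2.resize(a[135:245,190:350],None,fx=5,fy=5,interpolation=cv2.INTER_CUBIC))
E
```

```text
[0.24960635 0.48509252 0.16708847] [ 0.53234414  0.11717475 -0.13136712] 0.08548924702564253
```

View pics/side6c.png

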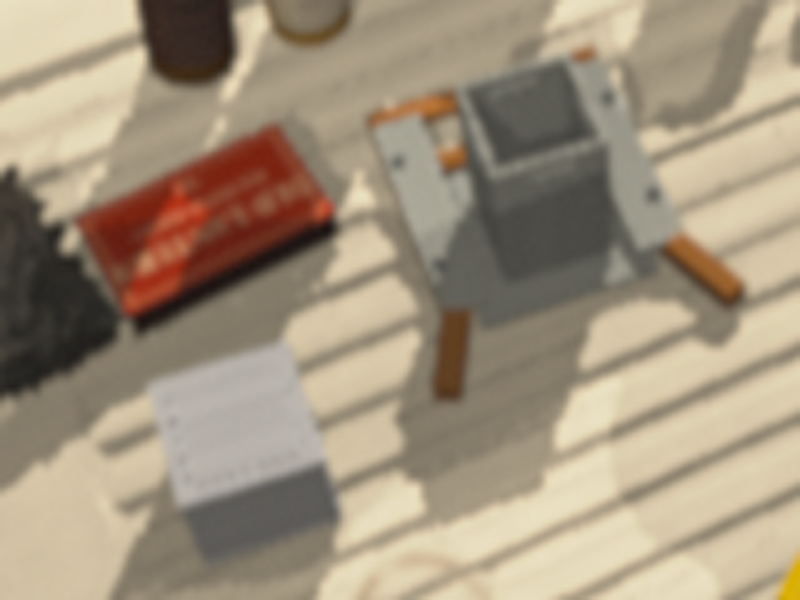

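View pics/top6c.png

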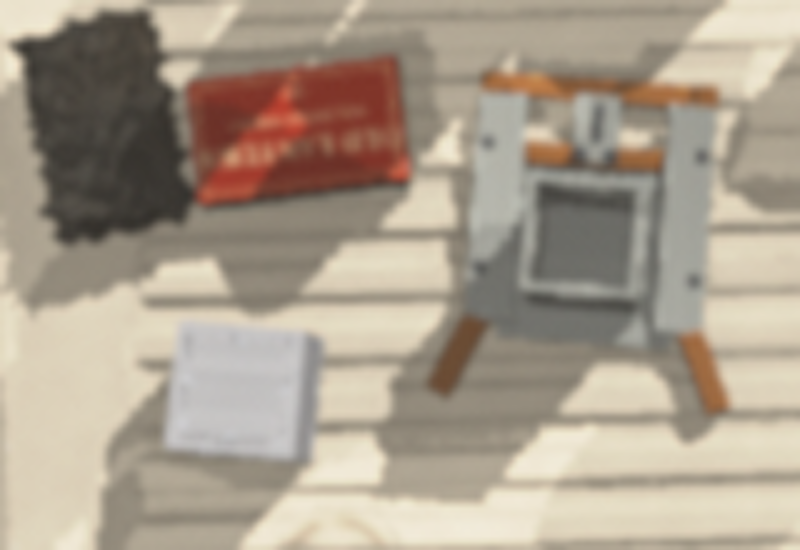

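View pics/top6.png

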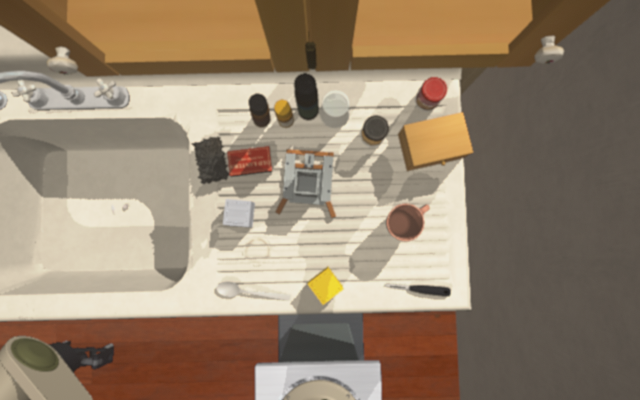

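The open tin stands in the bracket against the bar. The lid is upright on its rim at (237,214), and the bystanders look unmoved.

```bash
python3 -c "
from rig import env
env.close_job()"
```

```text
the job is handed in; nothing more can be done
```

I handed the job in at about 15.6 s of the 53 s allowed. The tin is open in the bracket and its lid stands on the counter. No verdict was reported.

- **Pushing in:** I gripped the tin by its lid, took it round to the bracket mouth and slid the foot under the lips until it met the stop bar. Contact came about 19 mm before my image estimate of `holder_home`. The highest push I read at the wrist was about 13 N.
- **Drawing the lid:** I pulled it straight up with the wrist reading about 17 N. The reading fell to about 2 N once the lid was clear, and the tin stayed in the bracket.
- **Setting down:** I lowered the lid to about x 0.54, y 0.19, roughly 0.2 m from `holder_home`, until I felt the counter. I then opened the fingers, rose straight up and moved the arm away.

**Last checks:**
- The final pictures show the open tin level under the lips against the bar, and the lid upright on its rim.
- The mug, matchbox and jars look unmoved, and the yellow look-alike is untouched.
- The wrist force was about zero with the gripper open.

**Disagreements and limits:**
- The two cameras differed by 2–3 mm and about 1° on the bracket pose, so I used their average. No side contact showed during the insertion.
- I did not measure the contact force at the stop directly, only through the wrist.

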